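# Reset the stroke stop of the trap press

## Task

Set the press's stroke stop for the next trap bonnet: lift the red knob out of the notch it is parked in, slide it along the sloped rail to the green clip, and let it drop fully home into the notch there, which you must feel for as it can lie a little to either side of the clip. Let go of the knob and leave the valve disc, the two plugs and the nylon cap where they are.

Things in the scene. Friction and masses are not known exactly. Their poses are not given: they have to be found in the camera images.
- press: Green bench press, fixed to the bench. Origin on the bench top below mid-rail; its x axis points ahead of the robot and 54 to 83 degrees to its left, y along the rail, z up. On its -x side is a sloped face 300 mm long, 115 mm wide, falling 25 degrees towards -x (outward normal -0.423, 0, 0.906), its middle 85 mm above the bench. Columns 44 mm thick at x 35, y +-215 mm; bed plate x -70 to 190, y +-250 mm.
- beam_edge (a point): Middle of the lower edge, on the face's side, of the press's crosshead beam, over the rail (press frame x 5, z 235 mm). The beam runs along y +-245 mm, is 60 mm deep in x, 50 mm high. A gripper held upright over the knob runs into it; held square to the sloped face it goes clear, its axis passing 68 mm from this edge. Screw, crank and bonnet are behind the beam, up to 425 mm high.
- knob_grip (a point): Middle of the red stop knob, a block standing square to the sloped face: 20 mm along the rail, 28 mm across it, 42 mm tall. This point is 29 mm out from the face when the knob is down in a notch (top 50 mm, underside 8 mm). Axes: x up the slope, y along the rail (as the press's y), z out of the face, the way the knob lifts. It starts parked in a notch at mid-rail.
- stop_knob (a joint): Lift of the knob out of the face in m: 0 = fully down in a notch, 0.012 = its pin rides on top of the rail between notches, 0.022 = upper limit. A spring and its weight always push it down, with about 3 N at 0 and 4 N at 0.015.
- stop_slide (a joint): Place of the knob along the rail in m, growing with the press's y; 0 = parked at mid-rail, limits +-0.112. Stays where left; a 3 to 6 N push moves it with the pin riding on the rail; a notch's steep wall stops it. The pin is square, 10 mm wide; notches are 13 mm wide, 12 mm deep, square-sided, hidden. One lies near each clip, its centre up to 10 mm to either side (unknown).
- clip_green: Green setting clip, 22 x 12 x 6 mm, fixed on the lower margin of the sloped face, 45 mm down the slope from the rail line, at one of four places: 52 or 96 mm either side of mid-rail. Three like it in black mark the other notches. Origin in its middle; axes parallel to the press's.
- valve_disc_mid (a point): Bronze valve disc, 52 mm diameter, 22 mm high, lying on the bench before the sloped face; its middle. Leave alone.
- test_cap_mid (a point): White nylon test cap, 44 mm diameter, 32 mm high, on the bench before the sloped face; its middle. Leave alone.
- plug_1_mid (a point): Hex steel plug, 30 mm across flats, 30 mm high, on the bench before the sloped face; its middle. Leave alone.
- plug_2_mid (a point): Second hex steel plug, same size; its middle. Leave alone.

How it is judged:
By the outcome, as a careful person would: the job done as asked, in the order asked, and still so for the second after the job is handed in, with the robot touching nothing.
It also fails if it takes over 40 s, if anything falls off the work surface, if the arm or the gripper's body presses on something with over 40 N, if the wrist force passes 120 N, or if a joint passes its speed limit or range.

## Robot

A 6-joint arm with a two-finger parallel gripper is mounted at the origin on the work surface. World frame = base frame: x ahead of the robot, y to its left, z up, the work surface at z = 0. Lengths are in m, angles in degrees, forces in N, time in s.
With the tool pointing down it reaches from about 0.4 to 0.825 m from the base axis. Payload 7 kg.
Tool frame: the origin (TCP) lies between the finger pads; the fingertips stand 11 mm ahead of it and the grasp point (between the pads) lies 8 mm behind it; z points along the fingers, y is the direction in which the jaws open and shut (so a half turn about z gives the same grasp; the last joint's range is limited). The gripper opens to 88 mm and grips with 3 to 60 N. Pads are 19 mm wide; open, the fingers measure 130 mm over their backs; the gripper's body (78 mm by 193 mm) begins 47 mm behind the grasp point.
Start: joints at [89.273, 20.546, 0.682, 0, -70.136, -16.507], TCP at [0.2, 0.645, 0.238] pointing down, gripper open.
Joint ranges: [-176.03, 176.03], [-82.01, 121.73], [-58.28, 71.71], [-173.87, 95.51], [-174.79, -0.11], [-173.66, 173.66]. Speed limits (degrees/s): [136.94, 136.94, 172.46, 180, 180, 180].

## Interface

Orientations are given as [roll, pitch, yaw] about the fixed x, y, z axes, in that order (R = Rz(yaw) Ry(pitch) Rx(roll)).
In Python, from plant import r gives the robot as it stands.
- The arm moves only by the shell command python3 -m inch 'ROWS' [OPENING] [FORCE]. ROWS is JSON, a list of rows, each an object of numbers: "x", "y", "z": the shift along the tool's x, y, z as a fraction of full scale; "yaw": the turn about the tool's z as a fraction of full scale. In form: [{"x": .., "y": .., "z": .., "yaw": ..}, ...]. A call has 1 to 5 rows; each row shifts and turns the pose as measured when the row begins, along the tool's axes as they then stand; what a row does not reach is not made up. Full scale, the value 1, is 0.025 m for a shift and 4 degrees for a turn. A row lasts 1/12 s, in which the tool goes at most 41.7 mm and 7.16 degrees, less where a joint would pass 70% of its speed; a pose out of reach is approached as far as the arm can. A call with a number of a shift or a turn outside -1 to 1 is refused whole. A call with a gripper value outside its range is refused whole. OPENING is the opening, from -1 (shut) to 1 (fully open), set as the call begins (- or left out, the last holds). The fingers move at their own pace and stop on an object; FORCE is the grip in N (left out, the last holds). Time passes only in rows, so rows that do not move let the fingers close. It gives the time, the measured TCP pose, the force and the opening at its end, in the units of the state.
- r.get_state(): the state, without advancing time (a new reading comes with each control period).
- r.capture(name): name is "scene" or "top"; returns (picture, depth): 400x640x3 uint8, red, green, blue; 400x640 float32, m along the optical axis (not along the pixel's ray), 0 where there is no reading.
- r.camera_info(name): a dict with "mtx" (3x3 intrinsics, pixels), "pose" (4x4, takes a point from camera to world coordinates). Camera axes: x right, y down, z forward; pixel columns grow to the right and rows downward; lengths in m; the calibration is good to about 2 mm. A picture is of the moment at which its call begins. camera_info takes no time and is no camera call.
- r.close_job(): hands the job in, once; it reports no verdict.
The state is a dict: "time_s": time; "joints": joint angles; "qd": joint speeds; "joint_torque": joint torques, N m; "tcp_pos": TCP position; "eef_rot": TCP orientation; "contact_force": force on the tool from outside, world axes, zero at the start; "moment": the same for the moment, N m; "gripper_width": finger opening in m.
Only numpy, scipy, OpenCV 4.12 (cv2) and the standard library are available. Lean on these libraries where they do the work, as an engineer would, in place of code of your own. Each camera call takes 0.05 s, during which the arm holds its last target. There are 200 camera calls.

## Working session

There is one attempt and no reset: what is moved stays moved. The work goes in short steps, Python scripts to look and compute and a shell command to move; the robot and the scene stay as the last step left them, time stands still between calls to the robot, and variables do not carry over. Pictures are saved under pics/ and viewed, about 8 in all and at most 12, crops included, and the job is handed in when it is done.

```bash
ls; mkdir -p pics; python3 - <<'E'
from plant import r
import cv2,numpy as np
print(r.get_state())
for n in("scene","top"):
    p,d=r.capture(n);i=r.camera_info(n);np.savez(f"pics/{n}.npz",p=p,d=d,m=i["mtx"],T=i["pose"])
    cv2.imwrite(f"pics/{n}.png",p[:,:,::-1]);print(n,np.round(i["mtx"],1).tolist(),np.round(i["pose"],3).tolist())
a=cv2.imread("pics/scene.png");b=cv2.imread("pics/top.png")
E
```

```text
pics
{'time_s': 0.0, 'joints': array([ 8.92700882e+01,  2.05912665e+01,  6.33268145e-01, -2.07366152e-02,
       -7.01346316e+01, -1.65058276e+01]), 'qd': array([ 0.00872029, -0.06838529,  0.03673375, -0.03821062, -0.10881797,
       -0.05807026]), 'joint_torque': array([ 9.52384798e-04, -5.82716453e+01,  2.93057477e+01,  6.99715421e+00,
        7.24798796e-03, -1.64380212e-04]), 'tcp_pos': array([0.19989811, 0.6442284 , 0.23661879]), 'eef_rot': array([ 1.79905648e+02, -7.62966257e-03, -1.72427954e+01]), 'contact_force': array([-0.12394006, -0.12844069, -0.77856686]), 'moment': array([ 2.87222056e-02,  7.92610471e-05, -4.88649955e-02]), 'gripper_width': 0.0876403618269907}
scene [[513.1, 0.0, 320.2], [0.0, 513.1, 201.8], [0.0, 0.0, 1.0]] [[0.838, -0.518, 0.169, 0.476], [-0.545, -0.795, 0.266, -0.298], [-0.003, -0.316, -0.949, 0.891], [0.0, 0.0, 0.0, 1.0]]
top [[379.0, 0.0, 322.7], [0.0, 379.0, 199.8], [0.0, 0.0, 1.0]] [[0.021, -0.991, 0.135, 0.55], [-1.0, -0.022, -0.011, -0.107], [0.014, -0.135, -0.991, 0.805], [0.0, 0.0, 0.0, 1.0]]
```

View pics/scene.png

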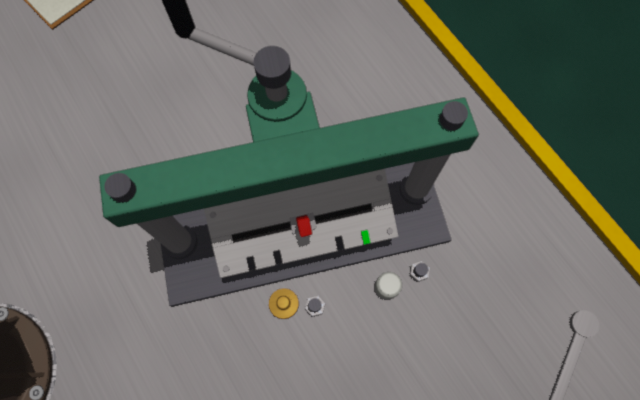

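View pics/top.png

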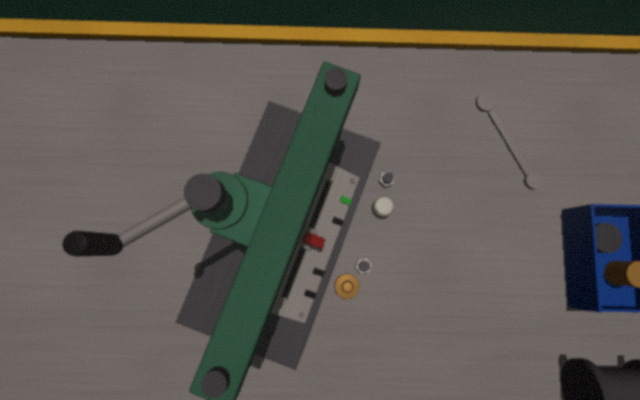

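The scene view shows the red knob at (304,226), the green clip at (366,237), black clips at (251,263), (278,257) and (340,243), and plugs and cap at about (315,306), (420,271) and (388,285). In the top view the knob is at (315,241) and the green clip at (346,200). Green is therefore the outermost clip on the press's -y side.

```bash
cat > tri.py <<'E'
import numpy as np,cv2
def load(n): return np.load(f"pics/{n}.npz")
S,Tp=load("scene"),load("top")
def blob(z,lo,hi,box):
    h=cv2.cvtColor(z["p"],cv2.COLOR_RGB2HSV);m=cv2.inRange(h,lo,hi)
    k=np.zeros_like(m);x0,y0,x1,y1=box;k[y0:y1,x0:x1]=m[y0:y1,x0:x1]
    n,l,s,c=cv2.connectedComponentsWithStats(k)
    return [(c[i],s[i]) for i in range(1,n) if s[i,4]>=12]
def P(z):
    E=np.linalg.inv(z["T"]);return z["m"]@E[:3]
def tri(a,b):
    X=cv2.triangulatePoints(P(S),P(Tp),np.array(a,float).reshape(2,1),np.array(b,float).reshape(2,1));X=(X[:3]/X[3]).ravel()
    return X
def dep(z,uv):
    u,v=np.round(uv).astype(int);d=z["d"][v,u];return (z["T"]@np.r_[np.linalg.inv(z["m"])@[uv[0],uv[1],1]*d,1])[:3]
E
python3 - <<'E'
from tri import *
np.set_printoptions(precision=4,suppress=True)
for n,z,gb,kb,fb in(("S",S,(340,220,380,255),(285,205,325,245),(215,225,400,275)),("T",Tp,(335,185,360,215),(300,225,335,260),(295,170,360,325))):
    for nm,lo,hi,b in(("green",(45,150,80),(75,255,255),gb),("red bright",(0,150,150),(8,255,255),kb),("red all",(0,120,40),(10,255,255),kb),("black",(0,0,0),(180,255,45),fb)):
        for c,s in blob(z,lo,hi,b): print(n,nm,c,s,dep(z,c))
ims=[cv2.resize(Z["p"][y0:y1,x0:x1,::-1],None,fx=f,fy=f,interpolation=cv2.INTER_CUBIC) for Z,x0,y0,x1,y1,f in((S,210,190,410,290,4),(Tp,270,160,400,320,4))]
cv2.imwrite("pics/c1.png",cv2.resize(ims[0],(800,400)));cv2.imwrite("pics/c2.png",ims[1][:600])
E
```

```text
S green [365.2637 237.1209] [361 230   9  15  91] [ 0.6506 -0.1601  0.0718]
S red bright [303.8519 224.5556] [299 219  10  13  81] [ 0.5698 -0.1029  0.1336]
S red all [303.7323 225.7205] [296 215  16  22 254] [ 0.5687 -0.1042  0.133 ]
S black [259.4116 231.8402] [232 225  59  17 413] [ 0.5088 -0.0613  0.0849]
S black [310.6603 257.4626] [239 237 152  38 936] [ 0.5624 -0.1292  0.017 ]
T green [345.6471 200.2059] [342 197   9   7  34] [ 0.6499 -0.1593  0.0729]
T red all [313.5567 240.0936] [303 233  22  16 203] [ 0.5695 -0.0992  0.1324]
T black [307.5067 216.8341] [295 170  31  81 223] [ 0.6141 -0.0863  0.0919]
T black [318.9796 203.8027] [308 180  22  48 294] [ 0.6405 -0.1074  0.0821]
T black [337.8056 221.3333] [334 219   9   6  36] [ 0.6084 -0.1447  0.0716]
T black [298.4186 257.5659] [295 246  10  29 129] [ 0.5376 -0.071   0.0837]
T black [318.3171 271.9268] [314 269  10   7  41] [ 0.5113 -0.109   0.0728]
T black [310.2093 294.    ] [306 291  10   7  43] [ 0.4699 -0.0946  0.072 ]
```

View pics/c1.png

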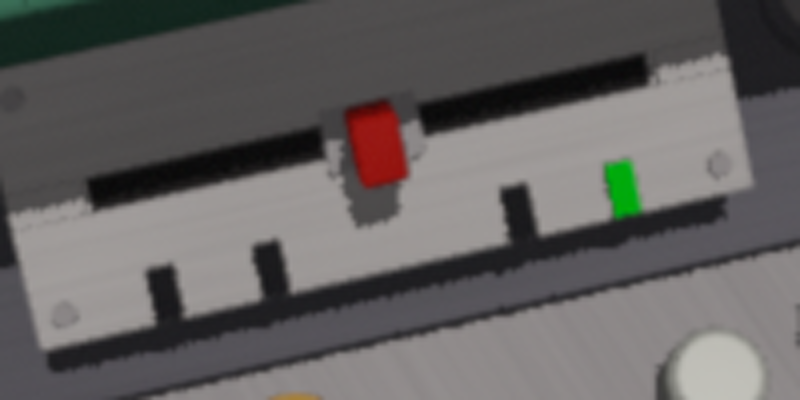

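View pics/c2.png

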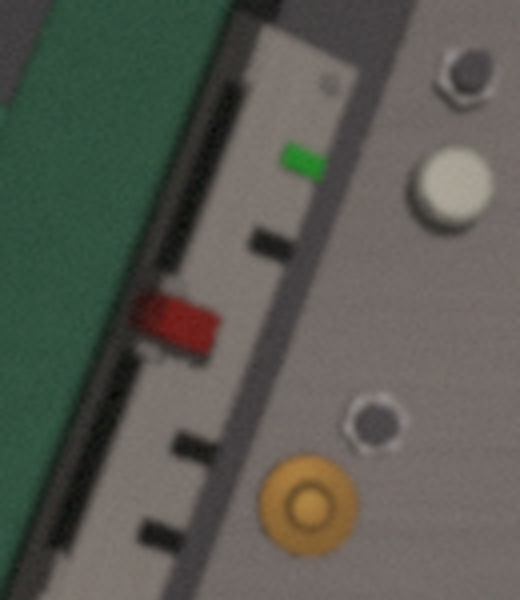

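The enlarged crops confirm the rail direction, with the knob at mid-rail and green at the press's -y end. Rows can't tilt the tool. I'll work upright, away from the beam, and pinch only the knob's outer top corner, which clears the beam edge. Next I fix the press frame from depth and triangulation.

```bash
python3 - <<'E'
from tri import *
np.set_printoptions(precision=4,suppress=True)
def pts(z,uv):
    d=z["d"][uv[:,1],uv[:,0]];c=np.linalg.inv(z["m"])@np.c_[uv,np.ones(len(uv))].T*d
    p=(z["T"][:3,:3]@c+z["T"][:3,3:]).T;return p[d>0]
# face: light grey region in scene & top
for n,z,b in(("S",S,(215,225,400,275)),("T",Tp,(295,170,360,325))):
    h=cv2.cvtColor(z["p"],cv2.COLOR_RGB2HSV);m=cv2.inRange(h,(0,0,110),(180,60,255));k=np.zeros_like(m);k[b[1]:b[3],b[0]:b[2]]=m[b[1]:b[3],b[0]:b[2]]
    v,u=np.nonzero(k);p=pts(z,np.c_[u,v]);p=p[(p[:,2]>.05)&(p[:,2]<.11)]
    for _ in range(4):
        c=p.mean(0);nn=np.linalg.svd(p-c)[2][2];nn*=np.sign(nn[2]);e=(p-c)@nn;p=p[abs(e)<2.5*e.std()+1e-4]
    print(n,"face n",nn,"az",np.degrees(np.arctan2(-nn[1],-nn[0])),"tilt",np.degrees(np.arccos(nn[2])),"c",c,len(p))
    print(" knob red: ",end="")
    m=cv2.inRange(h,(0,120,40),(10,255,255));kb=(285,205,325,245) if n=="S" else(300,225,335,260);k[:]=0;k[kb[1]:kb[3],kb[0]:kb[2]]=m[kb[1]:kb[3],kb[0]:kb[2]]
    v,u=np.nonzero(k);p=pts(z,np.c_[u,v]);t=(p-c)@nn;q=p[t>np.percentile(t,60)-.004]
    th=np.radians(70.15);X=np.array([np.cos(th),np.sin(th),0]);Y=np.array([-X[1],X[0],0])
    print("t",np.percentile(t,[5,50,95]),"top ctr",(q.min(0)+q.max(0))/2,q.mean(0),"Y",np.percentile(q@Y,[2,98]),"X",np.percentile(q@X,[2,98]))
# beam lower edge front: depth discontinuity; beam top from depth
for n,z in(("S",S),("T",Tp)):
    h=cv2.cvtColor(z["p"],cv2.COLOR_RGB2HSV);m=cv2.inRange(h,(65,80,30),(95,255,255));v,u=np.nonzero(m);p=pts(z,np.c_[u,v]);p=p[(p[:,2]>.22)&(p[:,2]<.31)]
    th=np.radians(70.15);X=np.array([np.cos(th),np.sin(th),0]);Y=np.array([-X[1],X[0],0]);f=p[abs(p[:,2]-np.median(p[:,2]))<.006]
    print(n,"beam X",np.percentile(p@X,[1,99]),"topX",np.percentile(f@X,[2,98]),"Y",np.percentile(p@Y,[.5,99.5]),"z",np.percentile(p[:,2],[2,50,98]))
g=tri([365.26,237.12],[345.65,200.2]);print("green tri",g)
k=tri([303.85,224.6],[314.5,240.4]);print("knob tri",k)
o=np.array([.5747,-.0865]);print("midrail X,Y",o@X[:2],o@Y[:2])
for nm,a,c in(("cap",(388,285),(383,207)),("plug",(420,271),(387,179)),("plug",(315,306),(363,266)),("disc",(284,303),(347,286))):
    q=tri(a,c);print(nm,q,"press",q@X-o@X[:2],q@Y-o@Y[:2])
E
```

```text
S face n [-0.1451 -0.4004  0.9048] az 70.07964833802163 tilt 25.207353513917965 c [ 0.5446 -0.1074  0.0717] 4073
 knob red: t [0.0297 0.049  0.0516] top ctr [ 0.5693 -0.1046  0.1302] [ 0.5688 -0.1053  0.131 ] Y [-0.5798 -0.5618] X [0.0822 0.1065]
T face n [-0.1431 -0.4005  0.9051] az 70.33087248024673 tilt 25.168596869232644 c [ 0.5729 -0.1165  0.0728] 2602
 knob red: t [0.0216 0.0488 0.0512] top ctr [ 0.568  -0.1045  0.1324] [ 0.5681 -0.1038  0.1322] Y [-0.5782 -0.5609] X [0.0832 0.1072]
S beam X [0.1187 0.2479] topX [0.1195 0.2356] Y [-0.8092 -0.331 ] z [0.2469 0.2853 0.2914]
T beam X [0.1194 0.2381] topX [0.1204 0.2285] Y [-0.8053 -0.3334] z [0.2825 0.2864 0.2919]
green tri [ 0.6508 -0.1597  0.0694]
knob tri [ 0.57   -0.1012  0.1275]
midrail X,Y 0.11378389371142585 -0.5699259298644578
cap [ 0.6453 -0.2413  0.0223] press -0.12161738549609426 -0.11901116860472694
plug [ 0.7066 -0.2512  0.0151] press -0.11009628297062977 -0.18001929115792936
plug [ 0.5233 -0.202   0.0106] press -0.12608411128721522 0.009146358051350778
disc [ 0.482  -0.1692  0.0115] press -0.10927989562928779 0.059081970676126416
```

```bash
python3 -m inch '[{"z":-1,"yaw":1},{"z":-1,"yaw":1},{"z":-1,"yaw":1},{"z":-1,"yaw":1},{"z":-1,"yaw":1}]' 1
```

```text
validation failed for argument at $[0]...
```

```bash
python3 -m inch '[{"x":0,"y":0,"z":-1,"yaw":1},{"x":0,"y":0,"z":-1,"yaw":1},{"x":0,"y":0,"z":-1,"yaw":1},{"x":0,"y":0,"z":-1,"yaw":1},{"x":0,"y":0,"z":-1,"yaw":1}]' 1; python3 -m inch --help | head -30
```

```text
time_s: 0.52
tcp_pos: [0.1989, 0.641, 0.3554]
eef_rot: [178.9, -0.5, -38.0]
contact_force: [0.4, 1.2, 0.0]
gripper_width: 0.0875invalid input: not JSON, or not a number
```

```bash

python3 -m inch '[{"x":0,"y":0,"z":-1,"yaw":1},{"x":0,"y":0,"z":-1,"yaw":1},{"x":0,"y":0,"z":-1,"yaw":1},{"x":0,"y":0,"z":-1,"yaw":1},{"x":0,"y":0,"z":-1,"yaw":1}]'
python3 -m inch '[{"x":0,"y":0,"z":-1,"yaw":1},{"x":0,"y":0,"z":-1,"yaw":1},{"x":0,"y":0,"z":-0.2,"yaw":1},{"x":0,"y":0,"z":0,"yaw":1},{"x":0,"y":0,"z":0,"yaw":1}]'
python3 -m inch '[{"x":0,"y":0,"z":0,"yaw":1},{"x":0,"y":0,"z":0,"yaw":1},{"x":0,"y":0,"z":0,"yaw":1},{"x":0,"y":0,"z":0,"yaw":1},{"x":0,"y":0,"z":0,"yaw":1}]'
```

```text
time_s: 0.93
tcp_pos: [0.1989, 0.6422, 0.4843]
eef_rot: [179.0, -1.1, -59.0]
contact_force: [0.6, 1.0, 0.9]
gripper_width: 0.0877
time_s: 1.35
tcp_pos: [0.1997, 0.6436, 0.5471]
eef_rot: [179.6, -1.0, -80.1]
contact_force: [-0.9, 0.1, 0.3]
gripper_width: 0.0883
time_s: 1.77
tcp_pos: [0.1994, 0.6441, 0.5451]
eef_rot: [180.0, -1.3, -101.1]
contact_force: [-0.0, 0.5, -0.1]
gripper_width: 0.0878
```

```bash

python3 -m inch '[{"x":1,"y":-1,"z":0,"yaw":1},{"x":1,"y":-1,"z":0,"yaw":1},{"x":1,"y":-1,"z":0,"yaw":0},{"x":1,"y":-1,"z":0,"yaw":0},{"x":1,"y":-1,"z":0,"yaw":0}]'
python3 -m inch '[{"x":1,"y":-1,"z":0,"yaw":0},{"x":1,"y":-1,"z":0,"yaw":0},{"x":1,"y":-1,"z":0,"yaw":0},{"x":1,"y":-1,"z":0,"yaw":0},{"x":1,"y":-1,"z":0,"yaw":0}]'
```

```text
time_s: 2.18
tcp_pos: [0.2806, 0.4899, 0.538]
eef_rot: [-179.8, -2.2, -109.4]
contact_force: [0.4, -0.3, 1.5]
gripper_width: 0.0873
time_s: 2.6
tcp_pos: [0.3584, 0.3216, 0.5419]
eef_rot: [-179.8, -2.4, -109.3]
contact_force: [1.9, -0.1, -0.4]
gripper_width: 0.0874
```

```bash

python3 -m inch '[{"x":1,"y":-1,"z":0,"yaw":0},{"x":1,"y":-1,"z":0,"yaw":0},{"x":1,"y":-1,"z":0,"yaw":0},{"x":1,"y":-1,"z":0,"yaw":0},{"x":1,"y":-1,"z":0,"yaw":0}]'
python3 -m inch '[{"x":1,"y":-1,"z":0,"yaw":0},{"x":1,"y":-1,"z":0,"yaw":0},{"x":1,"y":-1,"z":0,"yaw":0},{"x":1,"y":-1,"z":0,"yaw":0},{"x":1,"y":-1,"z":0,"yaw":0}]'
python3 -m inch '[{"x":1,"y":-1,"z":0,"yaw":0},{"x":1,"y":-1,"z":0,"yaw":0},{"x":1,"y":-0.5,"z":0,"yaw":0},{"x":1,"y":0,"z":0,"yaw":0},{"x":1,"y":0,"z":0,"yaw":0}]'
python3 -m inch '[{"x":1,"y":0,"z":0,"yaw":0},{"x":1,"y":0,"z":0,"yaw":0},{"x":1,"y":0,"z":0.3,"yaw":0},{"x":0,"y":0,"z":1,"yaw":0},{"x":0,"y":0,"z":1,"yaw":0}]'
```

```text
time_s: 3.02
tcp_pos: [0.4357, 0.1531, 0.5477]
eef_rot: [-179.8, -2.4, -109.2]
contact_force: [1.2, -0.0, 0.5]
gripper_width: 0.0875
time_s: 3.43
tcp_pos: [0.5134, -0.0152, 0.5533]
eef_rot: [-179.9, -2.3, -109.1]
contact_force: [0.7, 0.9, 0.4]
gripper_width: 0.0873
time_s: 3.85
tcp_pos: [0.5353, -0.1629, 0.553]
eef_rot: [179.6, -2.5, -109.2]
contact_force: [0.4, -0.2, 0.0]
gripper_width: 0.0878
time_s: 4.27
tcp_pos: [0.5076, -0.2446, 0.4992]
eef_rot: [179.8, -2.5, -109.5]
contact_force: [0.6, 0.2, -0.6]
gripper_width: 0.0874
```

```bash

python3 -m inch '[{"x":0,"y":0,"z":1,"yaw":0},{"x":0,"y":0,"z":1,"yaw":0},{"x":0,"y":0,"z":1,"yaw":0},{"x":0,"y":0,"z":1,"yaw":0},{"x":0,"y":0,"z":1,"yaw":0}]'
python3 -m inch '[{"x":0,"y":0,"z":1,"yaw":0},{"x":0,"y":0,"z":1,"yaw":0},{"x":0,"y":0,"z":1,"yaw":0},{"x":0,"y":0,"z":1,"yaw":0},{"x":0,"y":0,"z":1,"yaw":0}]'
python3 -m inch '[{"x":0,"y":0,"z":0,"yaw":0},{"x":0,"y":0,"z":0,"yaw":0}]'
python3 -m inch '[{"x":0,"y":0,"z":0,"yaw":-1},{"x":0,"y":0,"z":0,"yaw":-1},{"x":0,"y":0,"z":0,"yaw":-1},{"x":0,"y":0,"z":0,"yaw":-1}]'
python3 -m inch '[{"x":0,"y":0,"z":0,"yaw":1},{"x":0,"y":0,"z":0,"yaw":1},{"x":0,"y":0,"z":0,"yaw":1},{"x":0,"y":0,"z":0,"yaw":1}]'
```

```text
time_s: 4.68
tcp_pos: [0.5029, -0.2513, 0.3677]
eef_rot: [179.7, -2.5, -109.7]
contact_force: [0.3, 0.3, 0.6]
gripper_width: 0.0878
time_s: 5.1
tcp_pos: [0.498, -0.2559, 0.2354]
eef_rot: [179.6, -2.5, -109.7]
contact_force: [-0.4, -0.0, 0.4]
gripper_width: 0.0873
time_s: 5.27
tcp_pos: [0.4946, -0.2552, 0.2299]
eef_rot: [179.0, -2.5, -109.8]
contact_force: [-0.6, 0.2, 2.0]
gripper_width: 0.0878
time_s: 5.6
tcp_pos: [0.4965, -0.2557, 0.2351]
eef_rot: [178.5, -2.2, -93.2]
contact_force: [-0.3, 0.4, 0.9]
gripper_width: 0.0878
time_s: 5.93
tcp_pos: [0.5, -0.2565, 0.2437]
eef_rot: [179.8, -2.5, -109.3]
contact_force: [-0.4, -0.6, 0.2]
gripper_width: 0.0878
```

```bash

python3 -m inch '[{"x":-1,"y":-0.1,"z":1,"yaw":0},{"x":-1,"y":-0.1,"z":1,"yaw":0},{"x":-1,"y":-0.1,"z":1,"yaw":0},{"x":-1,"y":-0.1,"z":1,"yaw":0},{"x":-0.5,"y":-0.1,"z":0.8,"yaw":0}]'
python3 - <<'E'
from plant import r
import cv2,numpy as np
X=np.array([np.cos(np.radians(70.15)),np.sin(np.radians(70.15))]);Y=np.array([-X[1],X[0]])
s=r.get_state();print(s["joints"],s["tcp_pos"],s["eef_rot"],s["tcp_pos"][:2]@X,s["tcp_pos"][:2]@Y)
o=[]
for n in("scene","top"):
    p,d=r.capture(n);i=r.camera_info(n);np.savez(f"pics/{n}2.npz",p=p,d=d,m=i["mtx"],T=i["pose"]);o.append(p[:,:,::-1])
cv2.imwrite("pics/both2.png",np.hstack([cv2.resize(o[0][60:380,140:460],(400,400)),cv2.resize(o[1][60:380,200:520],(400,400))]))
E
```

```text
time_s: 6.35
tcp_pos: [0.5591, -0.1602, 0.1325]
eef_rot: [-178.7, -2.3, -109.9]
contact_force: [-0.4, -0.2, -0.2]
gripper_width: 0.0877
[  4.99265517  16.36020682 -21.67160346   3.32388693 -51.77713202
 -26.89766888] [ 0.5590519  -0.16015045  0.13252016] [-178.6865894    -2.26898348 -109.87846019] 0.03919595128293762 -0.5802162280740916
```

View pics/both2.png

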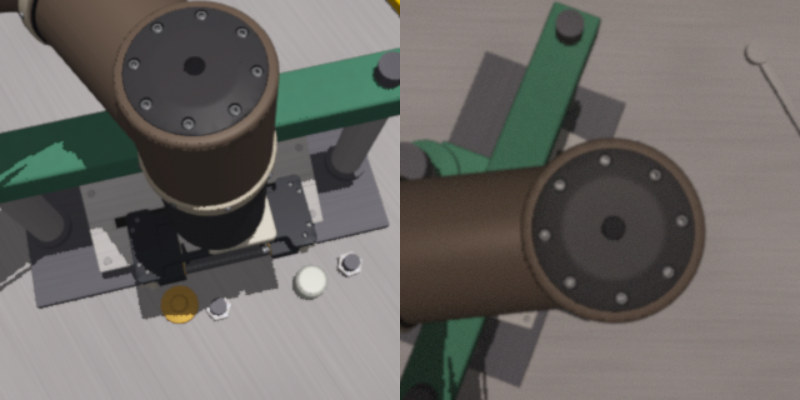

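The scene view shows a wide brown wrist cylinder above the black gripper, with the tube running back over the beam. Before going under, I'll measure the radius and height of that wrist against the beam.

```bash
python3 - <<'E'
import numpy as np
np.set_printoptions(precision=4,suppress=True)
th=np.radians(70.15);X=np.array([np.cos(th),np.sin(th)]);Y=np.array([-X[1],X[0]]);tc=np.array([.55905,-.16015])
P=[]
for n in("scene2","top2"):
    z=np.load(f"pics/{n}.npz");v,u=np.mgrid[0:400,0:640];d=z["d"];c=np.stack([(u-z["m"][0,2])/z["m"][0,0]*d,(v-z["m"][1,2])/z["m"][1,1]*d,d],-1)
    w=c@z["T"][:3,:3].T+z["T"][:3,3];k=(d>0);P.append(w[k])
P=np.vstack(P);q=np.c_[(P[:,:2]-tc)@X,(P[:,:2]-tc)@Y,P[:,2]]
k=(np.hypot(q[:,0],q[:,1])<.14)&(q[:,2]>.14);q=q[k]
for a in np.arange(.14,.66,.02):
    s=q[(q[:,2]>=a)&(q[:,2]<a+.02)]
    s=s[(s[:,0]<.07)]
    if len(s)>5: print(f"{a:.2f}",len(s),"x",np.percentile(s[:,0],[1,99]),"y",np.percentile(s[:,1],[1,99]))
E
```

```text
0.14 18 x [-0.0101  0.0071] y [-0.0497  0.0477]
0.16 31 x [-0.0101  0.0127] y [-0.049   0.0479]
0.18 76 x [-0.0368  0.0158] y [-0.0852  0.0868]
0.20 1410 x [-0.0361  0.0405] y [-0.0825  0.0863]
0.22 3321 x [-0.0353  0.0413] y [-0.0939  0.0978]
0.26 6 x [-0.033  -0.0315] y [-0.0102  0.0174]
0.28 471 x [-0.0333  0.0045] y [-0.0469  0.0166]
0.30 41 x [-0.0385 -0.0057] y [-0.0338  0.0475]
0.32 311 x [-0.0384 -0.0075] y [-0.0363  0.0471]
0.34 349 x [-0.0376 -0.0066] y [-0.0364  0.0473]
0.36 390 x [-0.0368 -0.0062] y [-0.0354  0.048 ]
0.38 423 x [-0.0361 -0.0069] y [-0.0346  0.0481]
0.40 442 x [-0.0353 -0.0106] y [-0.0316  0.0461]
0.42 173 x [-0.0361 -0.0236] y [-0.023   0.0367]
0.44 920 x [-0.0393  0.0123] y [-0.0429  0.0575]
0.46 700 x [-0.0354 -0.0032] y [-0.0355  0.0526]
0.48 883 x [-0.0347  0.0667] y [-0.0343  0.0858]
0.50 2061 x [-0.0337  0.0694] y [-0.0321  0.0846]
0.52 3918 x [-0.0328  0.0698] y [-0.0295  0.0759]
0.54 10621 x [-0.0317  0.0679] y [-0.0369  0.0558]
0.56 20768 x [-0.028   0.0533] y [-0.0337  0.0493]
```

Only the narrower coupling and wrist (radius about 40 mm) sit at beam height, but the tool has drifted about 2.5° the wrong way. I'll check how holding still affects the tilt.

```bash

python3 -m inch '[{"x":0.6,"y":0,"z":0,"yaw":0},{"x":0,"y":0,"z":0,"yaw":0},{"x":0,"y":0,"z":0,"yaw":0}]'
python3 -m inch '[{"x":0,"y":0,"z":0,"yaw":0},{"x":0,"y":0,"z":0,"yaw":0},{"x":0,"y":0,"z":0,"yaw":0},{"x":0,"y":0,"z":0,"yaw":0},{"x":0,"y":0,"z":0,"yaw":0}]'
```

```text
time_s: 6.7
tcp_pos: [0.5545, -0.1759, 0.1356]
eef_rot: [-178.8, -2.4, -109.7]
contact_force: [0.7, 0.4, -0.4]
gripper_width: 0.0876
time_s: 7.12
tcp_pos: [0.5559, -0.1786, 0.1409]
eef_rot: [-178.3, -2.2, -109.9]
contact_force: [-0.1, -0.2, -0.7]
gripper_width: 0.0876
```

Holding doesn't straighten it, and a drifted lean just carries along. Rows start from the measured pose, so I can correct the lean with friction. I'll rest the fingertips lightly on clear bench in front of the press and drag outward, so the tips hang back and the tool leans the right way. I'll move out over clear bench first.

```bash

python3 -m inch '[{"x":1,"y":0,"z":0,"yaw":0},{"x":1,"y":0,"z":0,"yaw":0},{"x":1,"y":0,"z":0,"yaw":0},{"x":1,"y":0,"z":0,"yaw":0},{"x":0.3,"y":0,"z":0.4,"yaw":0}]'
python3 -m inch '[{"x":0,"y":0,"z":0.9,"yaw":0},{"x":0,"y":0,"z":0.9,"yaw":0},{"x":0,"y":0,"z":0.9,"yaw":0},{"x":0,"y":0,"z":0.5,"yaw":0},{"x":0,"y":0,"z":0.2,"yaw":0}]'
```

```text
time_s: 7.53
tcp_pos: [0.521, -0.2817, 0.1375]
eef_rot: [-178.1, -2.2, -109.5]
contact_force: [1.5, -0.3, 0.2]
gripper_width: 0.0875
time_s: 7.95
tcp_pos: [0.5221, -0.2881, 0.0488]
eef_rot: [-177.9, -2.2, -109.8]
contact_force: [-0.4, 0.5, 0.4]
gripper_width: 0.0873
```

```bash

python3 -m inch '[{"x":0,"y":0,"z":0.6,"yaw":0},{"x":0,"y":0,"z":0.4,"yaw":0},{"x":0,"y":0,"z":0.25,"yaw":0},{"x":0,"y":0,"z":0.25,"yaw":0},{"x":0,"y":0,"z":0.25,"yaw":0}]'
python3 -m inch '[{"x":0.25,"y":0,"z":0.25,"yaw":0},{"x":0.25,"y":0,"z":0.25,"yaw":0}]'
```

```text
time_s: 8.37
tcp_pos: [0.5235, -0.2894, 0.012]
eef_rot: [-178.1, -2.4, -109.6]
contact_force: [-23.8, 33.2, 111.9]
gripper_width: 0.0874
time_s: 8.53
tcp_pos: [0.5232, -0.2939, 0.0127]
eef_rot: [-177.7, -2.0, -109.8]
contact_force: [-7.3, 49.8, 63.4]
gripper_width: 0.0876
```

```bash

python3 -m inch '[{"x":0.2,"y":0,"z":0.12,"yaw":0},{"x":0.2,"y":0,"z":0.12,"yaw":0},{"x":0.2,"y":0,"z":0.12,"yaw":0}]'
```

```text
time_s: 8.78
tcp_pos: [0.5243, -0.3033, 0.0135]
eef_rot: [-177.1, -1.7, -109.7]
contact_force: [-3.5, 29.2, 36.2]
gripper_width: 0.0874
```

Friction dragging only tilts in the arm's own plane, so this doesn't help. The log shows that abrupt starts and stops in z do tilt the tool in that plane. I could use that with the arm swung to the right, where its plane lines up with the lean I need. First I'll check what stands over there.

```bash
python3 - <<'E'
import numpy as np
np.set_printoptions(precision=2,suppress=True,linewidth=200)
P=[]
for n in("scene","top"):
    z=np.load(f"pics/{n}.npz");v,u=np.mgrid[0:400,0:640];d=z["d"];c=np.stack([(u-z["m"][0,2])/z["m"][0,0]*d,(v-z["m"][1,2])/z["m"][1,1]*d,d],-1)
    w=c@z["T"][:3,:3].T+z["T"][:3,3];P.append(w[d>0])
P=np.vstack(P)
xs=np.arange(0,.9,.1);ys=np.arange(-.9,.0,.1)
print("rows y",ys,"cols x",xs)
for y in ys[::-1]:
    print(round(y,1),[ (lambda s: round(float(np.percentile(s,99)),2) if len(s)>5 else None)(P[(P[:,0]>=x)&(P[:,0]<x+.1)&(P[:,1]>=y)&(P[:,1]<y+.1)][:,2]) for x in xs])
E
```

```text
rows y [-0.9 -0.8 -0.7 -0.6 -0.5 -0.4 -0.3 -0.2 -0.1] cols x [0.  0.1 0.2 0.3 0.4 0.5 0.6 0.7 0.8]
-0.1 [0.07, 0.02, 0.0, 0.29, 0.29, 0.29, 0.29, 0.29, 0.02]
-0.2 [None, 0.0, 0.0, 0.0, 0.07, 0.13, 0.29, 0.31, 0.31]
-0.3 [None, None, 0.0, 0.0, 0.0, 0.03, 0.03, 0.03, 0.0]
-0.4 [None, None, 0.0, 0.0, 0.0, 0.0, 0.0, 0.0, 0.0]
-0.5 [None, None, 0.0, 0.0, 0.0, 0.0, 0.0, 0.0, 0.01]
-0.6 [None, None, 0.0, 0.0, 0.0, 0.0, 0.01, 0.01, 0.01]
-0.7 [None, None, 0.09, 0.12, 0.09, 0.09, 0.09, 0.0, 0.0]
-0.8 [None, None, None, 0.07, 0.06, 0.07, 0.09, 0.0, 0.0]
-0.9 [None, None, None, None, None, None, 0.0, 0.0, 0.0]
```

```bash

python3 -m inch '[{"x":0,"y":0,"z":-0.8,"yaw":0},{"x":1,"y":0.6,"z":-0.6,"yaw":0},{"x":1,"y":0.6,"z":-0.6,"yaw":0},{"x":1,"y":0.6,"z":-0.6,"yaw":0},{"x":1,"y":0.6,"z":-0.4,"yaw":0}]'
python3 -m inch '[{"x":1,"y":0.6,"z":-0.4,"yaw":0},{"x":1,"y":0.6,"z":-0.4,"yaw":0},{"x":1,"y":0.6,"z":-0.4,"yaw":0},{"x":1,"y":0.6,"z":-0.2,"yaw":0},{"x":1,"y":0.6,"z":0,"yaw":0}]'
python3 -m inch '[{"x":1,"y":1,"z":0,"yaw":0},{"x":1,"y":1,"z":0,"yaw":0},{"x":0,"y":0.5,"z":0,"yaw":0}]'
```

```text
time_s: 9.2
tcp_pos: [0.4335, -0.3739, 0.0903]
eef_rot: [-177.0, -1.8, -109.2]
contact_force: [0.2, -0.8, -0.6]
gripper_width: 0.0878
time_s: 9.62
tcp_pos: [0.3154, -0.4715, 0.1301]
eef_rot: [-176.7, -2.0, -109.1]
contact_force: [0.5, -0.0, -0.6]
gripper_width: 0.0878
time_s: 9.87
tcp_pos: [0.2356, -0.5039, 0.1291]
eef_rot: [-176.5, -2.1, -109.2]
contact_force: [0.7, -0.7, -0.5]
gripper_width: 0.0873
```

```bash

python3 -m inch '[{"x":0.8,"y":1,"z":0,"yaw":0},{"x":0.8,"y":1,"z":0,"yaw":0},{"x":0.8,"y":1,"z":0,"yaw":0},{"x":0.8,"y":1,"z":0,"yaw":0},{"x":0,"y":0.3,"z":0,"yaw":0}]'
python3 -m inch '[{"x":0,"y":0,"z":-1,"yaw":0},{"x":0,"y":0,"z":-1,"yaw":0},{"x":0,"y":0,"z":-1,"yaw":0},{"x":0,"y":0,"z":-1,"yaw":0}]'
python3 -m inch '[{"x":0,"y":0,"z":-0.7,"yaw":0},{"x":0,"y":0,"z":-0.4,"yaw":0},{"x":0,"y":0,"z":-0.1,"yaw":0}]'
```

```text
time_s: 10.28
tcp_pos: [0.1003, -0.5464, 0.1252]
eef_rot: [-176.5, -2.2, -109.2]
contact_force: [0.7, -0.1, 0.6]
gripper_width: 0.0878
time_s: 10.62
tcp_pos: [0.0898, -0.5369, 0.2206]
eef_rot: [-177.1, -1.6, -109.7]
contact_force: [0.7, -0.2, -0.7]
gripper_width: 0.088
time_s: 10.87
tcp_pos: [0.089, -0.537, 0.2569]
eef_rot: [-176.9, -2.0, -109.7]
contact_force: [-0.2, -0.4, -0.7]
gripper_width: 0.0876
```

```bash

python3 -m inch '[{"x":-0.5,"y":-1,"z":0.3,"yaw":0},{"x":-0.5,"y":-1,"z":0.6,"yaw":0},{"x":-0.5,"y":-1,"z":1,"yaw":0},{"x":-0.5,"y":-1,"z":1,"yaw":0},{"x":-0.3,"y":-1,"z":1,"yaw":0}]'
python3 -m inch '[{"x":-0.3,"y":-0.5,"z":1,"yaw":0},{"x":0,"y":0,"z":1,"yaw":0},{"x":0,"y":0,"z":1,"yaw":0},{"x":0,"y":0,"z":1,"yaw":0}]'
```

```text
time_s: 11.28
tcp_pos: [0.2324, -0.5319, 0.1661]
eef_rot: [-176.3, -2.4, -110.1]
contact_force: [0.4, -1.1, -0.0]
gripper_width: 0.0879
time_s: 11.62
tcp_pos: [0.2578, -0.5327, 0.0581]
eef_rot: [-176.4, -2.3, -109.7]
contact_force: [0.6, 0.3, -0.7]
gripper_width: 0.0877
```

```bash

python3 -m inch '[{"x":0,"y":0,"z":0.7,"yaw":0},{"x":0,"y":0,"z":0.4,"yaw":0},{"x":0,"y":0,"z":0.2,"yaw":0},{"x":0,"y":0,"z":0.12,"yaw":0}]'
python3 -m inch '[{"x":0.12,"y":-0.24,"z":0.15,"yaw":0},{"x":0.12,"y":-0.24,"z":0.15,"yaw":0},{"x":0.12,"y":-0.24,"z":0.15,"yaw":0}]'
```

```text
time_s: 11.95
tcp_pos: [0.2565, -0.5296, 0.0129]
eef_rot: [-177.2, -2.0, -109.6]
contact_force: [-0.3, 22.8, 82.4]
gripper_width: 0.0878
time_s: 12.2
tcp_pos: [0.257, -0.5302, 0.0115]
eef_rot: [-179.2, -1.1, -109.7]
contact_force: [-10.4, 25.7, 51.8]
gripper_width: 0.0879
```

The bench drag works here: the tool tilted 2.2° the right way in three rows. I'll continue.

```bash

python3 -m inch '[{"x":0.16,"y":-0.24,"z":0.15,"yaw":0},{"x":0.16,"y":-0.24,"z":0.15,"yaw":0},{"x":0.16,"y":-0.24,"z":0.15,"yaw":0},{"x":0.16,"y":-0.24,"z":0.15,"yaw":0}]'
```

```text
time_s: 12.53
tcp_pos: [0.2574, -0.5314, 0.0119]
eef_rot: [178.6, 0.1, -109.6]
contact_force: [-15.7, 38.2, 63.4]
gripper_width: 0.0875
```

```bash

python3 -m inch '[{"x":0.2,"y":-0.24,"z":0.15,"yaw":0},{"x":0.2,"y":-0.24,"z":0.15,"yaw":0},{"x":0.2,"y":-0.24,"z":0.15,"yaw":0},{"x":0.2,"y":-0.24,"z":0.15,"yaw":0}]'
```

```text
time_s: 12.87
tcp_pos: [0.2575, -0.5323, 0.0137]
eef_rot: [176.6, 1.6, -109.2]
contact_force: [-11.9, 39.8, 62.2]
gripper_width: 0.0874
```

```bash

python3 -m inch '[{"x":0.2,"y":-0.24,"z":0.15,"yaw":0},{"x":0.2,"y":-0.24,"z":0.15,"yaw":0},{"x":0.2,"y":-0.24,"z":0.15,"yaw":0},{"x":0.2,"y":-0.24,"z":0.15,"yaw":0}]'
```

```text
time_s: 13.2
tcp_pos: [0.2577, -0.5334, 0.0156]
eef_rot: [174.5, 3.0, -108.7]
contact_force: [-11.1, 37.4, 60.7]
gripper_width: 0.0875
```

```bash

python3 -m inch '[{"x":0.2,"y":-0.24,"z":0.15,"yaw":0},{"x":0.2,"y":-0.24,"z":0.15,"yaw":0},{"x":0.2,"y":-0.24,"z":0.15,"yaw":0},{"x":0.2,"y":-0.24,"z":0.15,"yaw":0}]'
```

```text
time_s: 13.53
tcp_pos: [0.2582, -0.5348, 0.0175]
eef_rot: [172.5, 4.5, -108.2]
contact_force: [-11.1, 23.0, 50.4]
gripper_width: 0.0876
```

```bash

python3 -m inch '[{"x":-0.3,"y":-0.2,"z":-0.7,"yaw":0.4},{"x":-1,"y":-0.57,"z":-0.7,"yaw":0},{"x":-1,"y":-0.57,"z":0,"yaw":0},{"x":-1,"y":-0.57,"z":0,"yaw":0},{"x":-1,"y":-0.57,"z":0,"yaw":0}]'
python3 -m inch '[{"x":-1,"y":-0.57,"z":0,"yaw":0},{"x":-1,"y":-0.57,"z":0,"yaw":0},{"x":-1,"y":-0.57,"z":0,"yaw":0},{"x":-1,"y":-0.57,"z":0,"yaw":0},{"x":-1,"y":-0.57,"z":0,"yaw":0}]'
```

```text
time_s: 13.95
tcp_pos: [0.3545, -0.4565, 0.0578]
eef_rot: [172.4, 4.3, -110.3]
contact_force: [0.1, -1.2, -0.0]
gripper_width: 0.0876
time_s: 14.37
tcp_pos: [0.469, -0.3579, 0.0588]
eef_rot: [172.5, 4.3, -110.3]
contact_force: [-0.1, -0.7, 0.8]
gripper_width: 0.0873
```

```bash

python3 -m inch '[{"x":-1,"y":-0.57,"z":0.3,"yaw":0},{"x":-0.7,"y":-0.4,"z":0.4,"yaw":0},{"x":0,"y":0,"z":0.4,"yaw":0},{"x":0,"y":0,"z":0.3,"yaw":0},{"x":0,"y":0,"z":0.15,"yaw":0}]'
python3 -m inch '[{"x":0.08,"y":0.24,"z":0.15,"yaw":0},{"x":0.08,"y":0.24,"z":0.15,"yaw":0},{"x":0.08,"y":0.24,"z":0.15,"yaw":0}]'
```

```text
time_s: 14.78
tcp_pos: [0.5099, -0.3159, 0.0202]
eef_rot: [172.8, 4.3, -109.9]
contact_force: [-0.7, 0.8, -0.4]
gripper_width: 0.0874
time_s: 15.03
tcp_pos: [0.5028, -0.318, 0.0163]
eef_rot: [174.5, 4.3, -109.6]
contact_force: [7.3, 5.1, 10.8]
gripper_width: 0.0875
```

```bash

python3 -m inch '[{"x":0.1,"y":0.24,"z":0.16,"yaw":0},{"x":0.1,"y":0.24,"z":0.16,"yaw":0},{"x":0.1,"y":0.24,"z":0.16,"yaw":0},{"x":0.1,"y":0.24,"z":0.16,"yaw":0}]'
```

```text
time_s: 15.37
tcp_pos: [0.4941, -0.324, 0.0139]
eef_rot: [177.1, 4.4, -109.1]
contact_force: [8.1, 7.1, 13.0]
gripper_width: 0.0879
```

```bash

python3 -m inch '[{"x":0.1,"y":0.24,"z":0.16,"yaw":0},{"x":0.1,"y":0.24,"z":0.16,"yaw":0},{"x":0.1,"y":0.24,"z":0.16,"yaw":0},{"x":0.1,"y":0.24,"z":0.16,"yaw":0}]'
```

```text
time_s: 15.7
tcp_pos: [0.4863, -0.3305, 0.0115]
eef_rot: [179.8, 4.4, -108.7]
contact_force: [8.6, 10.3, 17.3]
gripper_width: 0.0875
```

Roll is 179.8 and pitch +4.4, so the tool now leans 4.4° away from the beam. I'll lift off, move in to the knob and check the pose.

```bash

python3 -m inch '[{"x":0,"y":0,"z":-0.5,"yaw":0.28},{"x":0,"y":0,"z":-1,"yaw":0},{"x":-0.5,"y":0,"z":-1,"yaw":0},{"x":-1,"y":0,"z":-0.7,"yaw":0},{"x":-1,"y":0,"z":0,"yaw":0}]'
python3 -m inch '[{"x":-1,"y":0,"z":0,"yaw":0},{"x":-1,"y":0,"z":0,"yaw":0},{"x":-1,"y":0,"z":0,"yaw":0},{"x":-1,"y":0,"z":0,"yaw":0},{"x":-0.5,"y":0,"z":0,"yaw":0}]'
cat > st.py <<'E'
from plant import r
import numpy as np
th=np.radians(70.15);X=np.array([np.cos(th),np.sin(th)]);Y=np.array([-X[1],X[0]])
s=r.get_state();p=s["tcp_pos"];print("X %.4f Y %.4f z %.4f"%(p[:2]@X,p[:2]@Y,p[2]),np.round(s["eef_rot"],2),"F along X,Y,z",np.round([s["contact_force"][:2]@X,s["contact_force"][:2]@Y,s["contact_force"][2]],1),"w %.4f t %.2f"%(s["gripper_width"],s["time_s"]))
E
python3 st.py
```

```text
time_s: 16.12
tcp_pos: [0.4999, -0.2836, 0.1017]
eef_rot: [179.7, 4.4, -110.6]
contact_force: [1.3, -0.7, 1.6]
gripper_width: 0.0878
time_s: 16.53
tcp_pos: [0.5371, -0.179, 0.1165]
eef_rot: [180.0, 4.3, -111.2]
contact_force: [0.9, -0.1, 0.1]
gripper_width: 0.0875
X 0.0140 Y -0.5660 z 0.1165 [ 179.99    4.33 -111.25] F along X,Y,z [ 0.2 -0.8  0.1] w 0.0875 t 16.53
```

```bash

python3 -m inch '[{"x":-0.8,"y":-0.1,"z":0.2,"yaw":-0.3},{"x":-0.7,"y":-0.05,"z":0.2,"yaw":0},{"x":-0.5,"y":0,"z":0.1,"yaw":0},{"x":-0.3,"y":0,"z":0,"yaw":0},{"x":-0.1,"y":0,"z":0,"yaw":0}]'; python3 st.py
```

```text
time_s: 16.95
tcp_pos: [0.56, -0.1235, 0.1115]
eef_rot: [-179.9, 4.3, -110.3]
contact_force: [0.8, -1.0, 0.4]
gripper_width: 0.0877
X 0.0740 Y -0.5687 z 0.1115 [-179.86    4.27 -110.31] F along X,Y,z [-0.7 -1.1  0.4] w 0.0877 t 16.95
```

```bash

python3 -m inch '[{"x":-0.25,"y":-0.03,"z":0,"yaw":0},{"x":-0.12,"y":-0.03,"z":0.04,"yaw":0}]' ; python3 st.py
python3 -m inch '[{"x":0,"y":0,"z":0.04,"yaw":0},{"x":0,"y":0,"z":0.04,"yaw":0},{"x":0,"y":0,"z":0.04,"yaw":0}]' -1 40; python3 st.py
```

```text
time_s: 17.12
tcp_pos: [0.5642, -0.1159, 0.1118]
eef_rot: [-179.9, 4.3, -110.4]
contact_force: [0.6, 0.2, -0.8]
gripper_width: 0.0879
X 0.0826 Y -0.5700 z 0.1118 [-179.86    4.26 -110.4 ] F along X,Y,z [ 0.4 -0.5 -0.8] w 0.0879 t 17.12
time_s: 17.37
tcp_pos: [0.5643, -0.1165, 0.1089]
eef_rot: [-179.8, 4.3, -110.5]
contact_force: [0.1, -1.4, 0.5]
gripper_width: 0.0732
X 0.0820 Y -0.5703 z 0.1089 [-179.85    4.26 -110.46] F along X,Y,z [-1.3 -0.6  0.5] w 0.0732 t 17.37
```

```bash

python3 -m inch '[{"x":0,"y":0,"z":-0.03,"yaw":0},{"x":0,"y":0,"z":0,"yaw":0},{"x":0,"y":0,"z":0,"yaw":0},{"x":0,"y":0,"z":0,"yaw":0},{"x":0,"y":0,"z":0,"yaw":0}]'; python3 st.py
python3 -m inch '[{"x":0,"y":0,"z":0,"yaw":0},{"x":0,"y":0,"z":0,"yaw":0},{"x":0,"y":0,"z":0,"yaw":0}]'; python3 st.py
```

```text
time_s: 17.78
tcp_pos: [0.5635, -0.1177, 0.1091]
eef_rot: [-179.9, 4.2, -110.6]
contact_force: [-0.3, -0.1, 1.1]
gripper_width: 0.0395
X 0.0806 Y -0.5700 z 0.1091 [-179.91    4.23 -110.55] F along X,Y,z [-0.2  0.2  1.1] w 0.0395 t 17.78
time_s: 18.03
tcp_pos: [0.5636, -0.1178, 0.1092]
eef_rot: [-179.9, 4.2, -110.6]
contact_force: [2.1, -1.6, -0.4]
gripper_width: 0.0196
X 0.0805 Y -0.5701 z 0.1092 [-179.9     4.23 -110.56] F along X,Y,z [-0.8 -2.5 -0.4] w 0.0196 t 18.03
```

```bash

python3 -m inch '[{"x":0,"y":0,"z":0,"yaw":0},{"x":0.06,"y":0,"z":-0.16,"yaw":0},{"x":0.08,"y":0,"z":-0.22,"yaw":0},{"x":0.08,"y":0,"z":-0.22,"yaw":0},{"x":0.04,"y":0,"z":-0.1,"yaw":0}]'; python3 st.py
```

```text
time_s: 18.45
tcp_pos: [0.5599, -0.1247, 0.1259]
eef_rot: [179.9, 4.2, -110.6]
contact_force: [1.5, 0.8, -4.2]
gripper_width: 0.0192
X 0.0728 Y -0.5689 z 0.1259 [ 179.94    4.24 -110.56] F along X,Y,z [ 1.3 -1.1 -4.2] w 0.0192 t 18.45
```

Width is 19.2 mm, lift 18 mm, and the force is about 4 N down, so the knob is held and out of its notch. Next I slide towards green, stopping short of where the notch could be.

```bash

python3 -m inch '[{"x":0,"y":-0.5,"z":0.02,"yaw":-0.1},{"x":0,"y":-0.8,"z":0.02,"yaw":0},{"x":0,"y":-0.8,"z":0.02,"yaw":0},{"x":0,"y":-0.6,"z":0.02,"yaw":0},{"x":0,"y":-0.2,"z":0,"yaw":0}]'; python3 st.py
```

```text
time_s: 18.87
tcp_pos: [0.6272, -0.1491, 0.1259]
eef_rot: [179.8, 4.4, -110.2]
contact_force: [1.0, 4.1, -3.5]
gripper_width: 0.019
X 0.0728 Y -0.6406 z 0.1259 [ 179.84    4.42 -110.19] F along X,Y,z [ 4.2  0.4 -3.5] w 0.0190 t 18.87
```

```bash

python3 -m inch '[{"x":-0.03,"y":-0.2,"z":0.07,"yaw":0},{"x":-0.03,"y":-0.15,"z":0.08,"yaw":0},{"x":0,"y":0,"z":0,"yaw":0}]'; python3 st.py
python3 -m inch '[{"x":-0.05,"y":0,"z":0.1,"yaw":0},{"x":-0.05,"y":0,"z":0.1,"yaw":0}]' -0.45 10; python3 st.py
```

```text
time_s: 19.12
tcp_pos: [0.6366, -0.1503, 0.1215]
eef_rot: [179.8, 4.5, -110.3]
contact_force: [2.1, 2.4, -2.6]
gripper_width: 0.0191
X 0.0748 Y -0.6498 z 0.1215 [ 179.78    4.46 -110.25] F along X,Y,z [ 2.9 -1.1 -2.6] w 0.0191 t 19.12
time_s: 19.28
tcp_pos: [0.6373, -0.148, 0.1175]
eef_rot: [179.9, 4.4, -110.2]
contact_force: [-0.1, -0.9, 0.8]
gripper_width: 0.0234
X 0.0772 Y -0.6497 z 0.1175 [ 179.85    4.42 -110.23] F along X,Y,z [-0.8 -0.2  0.8] w 0.0234 t 19.28
```

```bash

python3 -m inch '[{"x":0,"y":-0.1,"z":0,"yaw":0},{"x":0,"y":-0.1,"z":0,"yaw":0},{"x":0,"y":-0.08,"z":0,"yaw":0}]'; python3 st.py
python3 -m inch '[{"x":0,"y":-0.08,"z":0,"yaw":0},{"x":0,"y":-0.08,"z":0,"yaw":0}]'; python3 st.py
python3 -m inch '[{"x":0,"y":-0.08,"z":0,"yaw":0},{"x":0,"y":-0.08,"z":0,"yaw":0}]'; python3 st.py
```

```text
time_s: 19.53
tcp_pos: [0.6422, -0.15, 0.1177]
eef_rot: [179.7, 4.4, -110.2]
contact_force: [-1.6, 1.9, -1.6]
gripper_width: 0.0242
X 0.0769 Y -0.6550 z 0.1177 [ 179.74    4.38 -110.2 ] F along X,Y,z [ 1.2  2.2 -1.6] w 0.0242 t 19.53
time_s: 19.7
tcp_pos: [0.6455, -0.1512, 0.1177]
eef_rot: [179.7, 4.4, -110.2]
contact_force: [-2.8, 2.1, -1.1]
gripper_width: 0.0246
X 0.0769 Y -0.6585 z 0.1177 [ 179.66    4.38 -110.2 ] F along X,Y,z [ 1.   3.4 -1.1] w 0.0246 t 19.70
time_s: 19.87
tcp_pos: [0.6494, -0.1526, 0.1176]
eef_rot: [179.6, 4.4, -110.2]
contact_force: [-1.1, 2.5, 0.4]
gripper_width: 0.0238
X 0.0770 Y -0.6626 z 0.1176 [ 179.64    4.39 -110.2 ] F along X,Y,z [1.9 1.9 0.4] w 0.0238 t 19.87
```

```bash

python3 -m inch '[{"x":0,"y":-0.08,"z":0,"yaw":0},{"x":0,"y":-0.08,"z":0,"yaw":0}]'; python3 st.py
python3 -m inch '[{"x":0,"y":-0.08,"z":0,"yaw":0}]'; python3 st.py
python3 -m inch '[{"x":0,"y":-0.08,"z":0,"yaw":0}]'; python3 st.py
```

```text
time_s: 20.03
tcp_pos: [0.6535, -0.1541, 0.1176]
eef_rot: [179.6, 4.4, -110.2]
contact_force: [-1.9, 1.1, -0.9]
gripper_width: 0.0246
X 0.0769 Y -0.6671 z 0.1176 [ 179.63    4.39 -110.21] F along X,Y,z [ 0.4  2.1 -0.9] w 0.0246 t 20.03
time_s: 20.12
tcp_pos: [0.6559, -0.1551, 0.1177]
eef_rot: [179.7, 4.4, -110.2]
contact_force: [0.2, -0.3, -1.3]
gripper_width: 0.0241
X 0.0768 Y -0.6696 z 0.1177 [ 179.66    4.38 -110.2 ] F along X,Y,z [-0.2 -0.3 -1.3] w 0.0241 t 20.12
time_s: 20.2
tcp_pos: [0.6573, -0.1559, 0.1176]
eef_rot: [179.6, 4.4, -110.2]
contact_force: [-8.5, 3.6, 4.1]
gripper_width: 0.0243
X 0.0765 Y -0.6712 z 0.1176 [ 179.58    4.35 -110.21] F along X,Y,z [0.5 9.2 4.1] w 0.0243 t 20.20
```

```bash

python3 -m inch '[{"x":0,"y":-0.06,"z":0,"yaw":0}]'; python3 st.py
python3 -m inch '[{"x":0,"y":-0.06,"z":0,"yaw":0}]'; python3 st.py
```

```text
time_s: 20.28
tcp_pos: [0.6573, -0.1561, 0.1174]
eef_rot: [179.4, 4.3, -110.2]
contact_force: [-8.3, 5.9, 6.0]
gripper_width: 0.0241
X 0.0763 Y -0.6713 z 0.1174 [ 179.39    4.33 -110.22] F along X,Y,z [2.8 9.8 6. ] w 0.0241 t 20.28
time_s: 20.37
tcp_pos: [0.6572, -0.1562, 0.1173]
eef_rot: [179.2, 4.3, -110.2]
contact_force: [-7.8, 5.0, 5.1]
gripper_width: 0.0245
X 0.0763 Y -0.6712 z 0.1173 [ 179.19    4.32 -110.23] F along X,Y,z [2.1 9.  5.1] w 0.0245 t 20.37
```

The knob has stopped dead against a wall at about -99 mm. I'll back off so the spring can seat it, then open, retreat and look.

```bash

python3 -m inch '[{"x":0,"y":0.1,"z":0,"yaw":0},{"x":0,"y":0,"z":0,"yaw":0},{"x":0,"y":0,"z":0,"yaw":0},{"x":0,"y":0,"z":0,"yaw":0},{"x":0,"y":0,"z":0,"yaw":0}]' 0 20; python3 st.py
python3 -m inch '[{"x":0.5,"y":0,"z":0,"yaw":0},{"x":1,"y":0,"z":0,"yaw":0},{"x":1,"y":0,"z":-0.3,"yaw":0},{"x":1,"y":0,"z":-0.3,"yaw":0},{"x":1,"y":0,"z":-0.3,"yaw":0}]' ; python3 st.py
python3 -m inch '[{"x":1,"y":0,"z":0,"yaw":0},{"x":1,"y":0,"z":0,"yaw":0},{"x":1,"y":0,"z":0,"yaw":0},{"x":0.6,"y":0,"z":0,"yaw":0},{"x":0,"y":0,"z":0,"yaw":0}]'
cat > look.py <<'E'
import sys
from plant import r
import cv2,numpy as np
t=sys.argv[1];o=[]
for n in("scene","top"):
    p,d=r.capture(n);i=r.camera_info(n);np.savez(f"pics/{n}{t}.npz",p=p,d=d,m=i["mtx"],T=i["pose"]);o.append(p[:,:,::-1])
cv2.imwrite(f"pics/both{t}.png",np.hstack([cv2.resize(o[0][150:350,200:480],(400,286)),cv2.resize(o[1][130:330,240:440],(286,286))]))
th=np.radians(70.15);X=np.array([np.cos(th),np.sin(th),0]);Y=np.array([-X[1],X[0],0]);nn=np.array([-.144,-.4,.905]);nn/=np.linalg.norm(nn)
for n in("scene","top"):
    z=np.load(f"pics/{n}{t}.npz");h=cv2.cvtColor(z["p"],cv2.COLOR_RGB2HSV);m=cv2.inRange(h,(0,120,40),(10,255,255));m[:150]=0;m[330:]=0;v,u=np.nonzero(m);d=z["d"][v,u]
    c=np.linalg.inv(z["m"])@np.c_[u,v,np.ones(len(u))].T*d;p=(z["T"][:3,:3]@c+z["T"][:3,3:]).T;p=p[(d>0)&(p[:,2]>.08)&(p[:,2]<.16)]
    f=(p-np.array([.5587,-.112,.0722]))@nn
    if len(p): print(n,len(p),"t",np.percentile(f,[5,50,95]).round(4),"Y-slide",(np.percentile(p@Y,[2,98])+.570).round(4),"z95",np.percentile(p[:,2],95).round(4))
E
python3 look.py 3
```

```text
time_s: 20.78
tcp_pos: [0.6572, -0.1565, 0.1187]
eef_rot: [179.5, 4.3, -110.2]
contact_force: [0.5, 0.4, 0.8]
gripper_width: 0.0432
X 0.0760 Y -0.6712 z 0.1187 [ 179.45    4.32 -110.21] F along X,Y,z [ 0.6 -0.3  0.8] w 0.0432 t 20.78
time_s: 21.2
tcp_pos: [0.6185, -0.2643, 0.1316]
eef_rot: [179.5, 4.3, -109.8]
contact_force: [0.8, 0.3, -0.6]
gripper_width: 0.0442
X -0.0386 Y -0.6715 z 0.1316 [ 179.47    4.32 -109.79] F along X,Y,z [ 0.5 -0.6 -0.6] w 0.0442 t 21.20
time_s: 21.62
tcp_pos: [0.5843, -0.3606, 0.1267]
eef_rot: [179.7, 4.2, -110.0]
contact_force: [-1.0, -0.3, -0.8]
gripper_width: 0.0437
scene 1 t [0.0473 0.0473 0.0473] Y-slide [-0.0916 -0.0916] z95 0.1235
top 216 t [0.0239 0.0489 0.0512] Y-slide [-0.1052 -0.0877] z95 0.1363
```

View pics/both3.png

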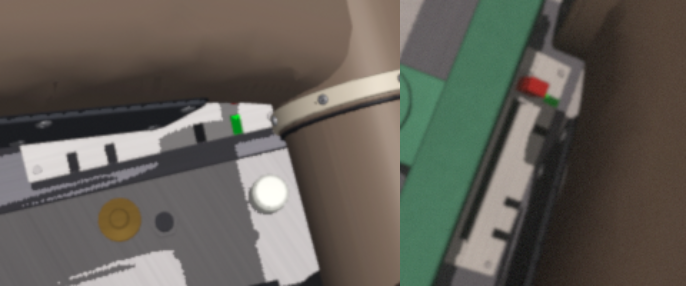

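The top view shows the knob beside the green clip. Its height out of the face matches the parked reading (48.9/51.2 mm now, 48.8/51.2 mm then), so it is fully down. The cap (388,286), disc (283,303) and plug 1 (315,305) are at their original pixels. The gripper hangs clear, so I'm handing in.

```bash
python3 -c "
from plant import r
print(r.close_job(), r.get_state()['time_s'])"
```

```text
the job is handed in; nothing more can be done
the job is handed in; nothing more can be done
```

The red knob is fully down in the notch at the green clip, about 97 mm from mid-rail on the press's -y side, and released. The job was handed in at about 22 s of robot time.

**How it was done**
- **Tilt:** Moves can't tilt the tool, and it had drifted about 2.5° towards the beam. I dragged the fingertips on clear bench until it leaned about 4° away, which cleared the beam edge.
- **Knob:** I pinched its outer top corner, lifted it 18 mm and slid it about 80 mm. I then loosened the jaws and pushed until it stopped dead at about 9 N.

**Last checks**
- **Height:** In the top view the knob stands 48.9 mm out of the face, against 48.8 mm when parked at the start. The scene camera's view of it was blocked by the arm, so only one camera confirms this.
- **Place:** The top view puts the knob at about -97 mm and the gripper's stop position implied about -99 mm. They disagree by about 2 mm, but either is within the notch's allowed range.
- **Other parts:** The disc, cap and plug 1 sit at their original pixels. Plug 2 was hidden behind the arm in the last picture, but the gripper did not work near it.
- **Force:** The wrist force read 112 N vertically (about 117 N in all) on the first bench touch, close to the 120 N limit. Readings come only at the end of each move, so a brief higher peak would not have shown.

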